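# Fill the spice rack's tier

### The job

One tier of the turquoise spice rack is down on the counter with a round tin already standing at one end. Pack the smaller of the two glass jars and the rectangular spice tin into the free room beside it, so that all three stand upright on the tier's floor. Set them down gently, do not drop them in.

Things in the scene. Friction and masses are not known exactly. Their poses are not given: they have to be found in the camera images.
- tray: Open-topped turquoise plastic box (a tier of the spice rack), fixed to the counter. Inside 80 mm wide (its x) by 220 mm long (its y); walls 4 mm thick, floor 4 mm thick, rim 45 mm above the counter. Origin at the centre of its underside, z up. The room not taken by the round tin just holds the jar and the rectangular tin one behind the other along y, with 30 to 40 mm to spare in all.
- jar: The smaller glass jar with a steel twist cap, brown spice showing in its lower half, upright, loose, about 0.2 kg: body 54 mm in diameter up to 70 mm height, narrowing to the cap (49 mm in diameter, from 82 to 100 mm height, the top). Origin at the centre of its underside, z up. A bigger jar of the same kind (80 mm in diameter, 130 mm tall) also stands on the counter and is not wanted.
- spice_tin: Rectangular plain metal spice tin with a lid, upright, loose, about 0.15 kg: 46 mm along its x, 64 mm along its y, 92 mm tall. Origin at the centre of its underside, z up. The unlisted things on the counter (up to 130 mm tall) leave at least 30 mm free around the jar and this tin.
- round_tin: Round plain metal tin, 60 mm in diameter, 80 mm tall, about 0.25 kg, loose, already standing on the tray's floor near the tray's +y end. Origin at the centre of its underside, z up.
Mind the look-alikes: they are no part of the job. Leave any yellow look-alike of the spice_tin alone.

How it is judged:
By the outcome, as a careful person would: the job done as asked, in the order asked, and still so for the second after the job is handed in, with the robot touching nothing.
It also fails if it takes over 56 s, if anything falls off the work surface, if the arm or the gripper's body presses on something with over 40 N, if the wrist force passes 120 N, or if a joint passes its speed limit or range.

### The arm

A 6-joint arm with a two-finger parallel gripper is mounted at the origin on the work surface. World frame = base frame: x ahead of the robot, y to its left, z up, the work surface at z = 0. Lengths are in mm, angles in rad, forces in N, time in s.
With the tool pointing down it reaches from about 325 to 1000 mm from the base axis. Payload 5.1 kg.
Tool frame: the origin (TCP) lies on the centre line of the jaws, within the pads' length; the fingertips stand manip.tcp_to_tips ahead of it and the grasp point (between the pads) lies 3 mm ahead of it (manip.tcp_to_tips is the distance from the TCP to the fingertips, in mm); z points along the fingers, y is the line along which they close (so a half turn about z gives the same grasp; the last joint's range is limited). The gripper opens to 85 mm and grips with 20 to 120 N. Pads are 22 mm wide; open, the fingers measure 114 mm over their backs; the gripper's body (76 mm by 85 mm) begins 54 mm behind the grasp point. The pads swing forward as they close: fully open they stand 13 mm farther back than shut.
Start: joints at [1.059, 0.124, 1.65, -0, 1.367, -0.083], TCP at [270.275, 591.131, 253.322] pointing down, gripper open.
Joint ranges: [-2.61, 2.61], [-1.02, 2.33], [0.03, 2.71], [-1.35, 4.49], [0.32, 2.68], [-2.91, 2.91]. Speed limits (rad/s): [2.57, 2.57, 3.14, 3.14, 3.14, 3.14].

### API

Orientations are given as a rotation vector (axis times angle).
In Python, from plant import manip, imaging gives the robot as it stands.
- The arm moves only by the shell command python3 -m handwheel 'ROWS' [FORCE]. ROWS is JSON, a list that holds one entry, the list of rows, each a list of 7 numbers: the shift along the tool's x, y, z in cm, then the turn, a rotation vector about the tool's x, y, z in units of 6 degrees (1.0 is 6 degrees), then the finger opening in cm, from 0 to 8.54. A call has 1 to 8 rows; each row shifts and turns the commanded pose from where the row before left it, along the tool's axes as they then stand; what a row does not reach is not made up. A row lasts 1/8 s, in which the tool goes at most 62.5 mm and 10.7 degrees, less where a joint would pass 70% of its speed; a pose out of reach is approached as far as the arm can. A call is refused whole if a number of a shift passes 6.25 or a number of a turn 1, either way. A call with a gripper value outside its range is refused whole. The fingers move at their own pace and stop on an object; FORCE is the grip in N (left out, the last holds). Time passes only in rows, so rows that do not move let the fingers close. It gives the time, the measured TCP pose, the force, the opening and the grip force at its end, in the units of the state.
- manip.sense(): the state, without advancing time (a new reading comes with each control period).
- imaging.camera(name): name is "scene" or "top" or "wrist"; returns a dict with "color" (420x560x3 uint8, red, green, blue), "mtx" (3x3 intrinsics, pixels), "origin" and "rotation" of the camera in the world; the wrist camera has in their place "mount" (4x4, takes a point from camera to tool coordinates, whose origin is the TCP and whose axes are the flange's). Camera axes: x right, y down, z forward; pixel columns grow to the right and rows downward; lengths in mm; the calibration is good to about 2 mm. A picture is of the moment at which its call begins: read the wrist's pose just before it. There is no depth.
- manip.close_job(): hands the job in; it is judged then, once.
The state is a dict: "time_s": time; "q": joint angles; "joint_vel": joint speeds; "tau": joint torques, N m; "eef_pos": TCP position; "tool_rot": TCP orientation; "ft_force": force on the tool from outside, world axes, zero at the start; "ft_torque": the same for the moment, N m; "width": opening from 0.0 (shut) to 1.0 (fully open); "gripper_force": force on a finger pad.
Only numpy, scipy, OpenCV 4.12 (cv2) and the standard library are available. Lean on these libraries where they do the work, as an engineer would, in place of code of your own. Each camera call takes 0.05 s, during which the arm holds its last target. There are 200 camera calls.

## Working session

There is one attempt and no reset: what is moved stays moved. The work goes in short steps, Python scripts to look and compute and a shell command to move; the robot and the scene stay as the last step left them, time stands still between calls to the robot, and variables do not carry over. Pictures are saved under pics/ and viewed, at most 10 in all, crops included, and the job is handed in when it is done.

```bash
mkdir -p pics; ls
python3 - <<'E'
from plant import manip, imaging
import cv2, numpy as np, pickle
print(manip.tcp_to_tips, manip.sense())
d={}
for n in ("scene","top"):
    c=imaging.camera(n); d[n]=c
    cv2.imwrite(f"pics/{n}0.png",c["color"][:,:,::-1]); print(n,c["mtx"],c["origin"],c["rotation"])
pickle.dump(d,open("d0.pkl","wb"))
E
```

```text
pics
22.0 {'time_s': 0.0, 'q': array([ 1.05938645e+00,  1.24507612e-01,  1.65165977e+00,  2.31569344e-07,
        1.36749685e+00, -8.25797410e-02]), 'joint_vel': array([ 0.00030762, -0.00026255,  0.00141082, -0.00248125,  0.00028937,
       -0.00108852]), 'tau': array([-1.86517929e-03, -4.23610854e+01, -3.65456092e+01, -1.46190391e-04,
        6.82601152e-03, -4.25685428e-06]), 'eef_pos': array([270.01484515, 590.6491345 , 252.0597568 ]), 'tool_rot': array([-0.66832599, -3.06905929,  0.00311087]), 'ft_force': array([-0.2659603 ,  0.61544063,  0.29616887]), 'ft_torque': array([-0.02354418, -0.0093838 ,  0.05756015]), 'gripper_force': 0.0, 'width': 0.9983398711989814}
scene [[438.60333171   0.         278.58403012]
 [  0.         438.60333171 215.31063257]
 [  0.           0.           1.        ]] [ 865.3132146  -136.68684729  706.5071632 ] [-2.13455184 -1.5627196   0.43287694]
top [[463.61095143   0.         274.61249554]
 [  0.         463.61095143 208.59813598]
 [  0.           0.           1.        ]] [ 330.2669557    -9.56744343 1034.64584648] [-2.17731636  2.14104854 -0.1194593 ]
```

View pics/scene0.png

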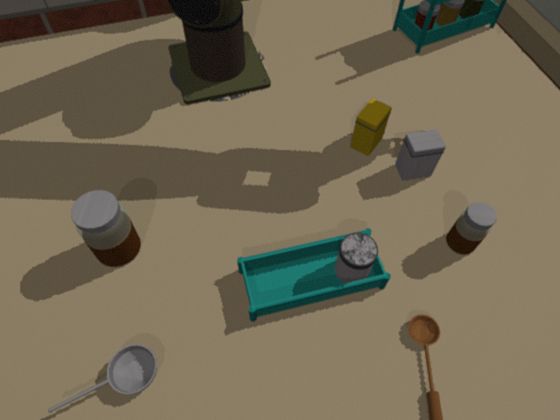

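View pics/top0.png

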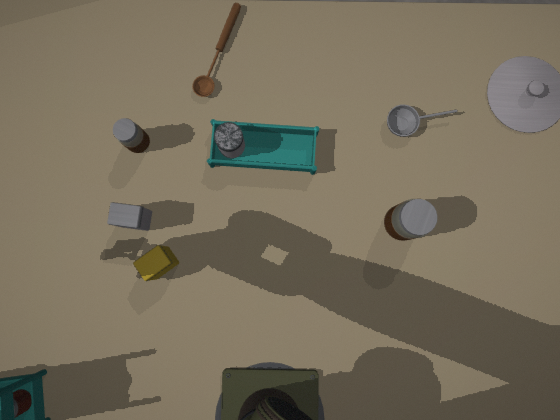

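The scene view shows the turquoise tray at (312,272) with the round tin at (357,255), the small jar at (470,228), the grey tin at (419,155) and the yellow look-alike at (371,127). The top view shows the tray at (264,147), the jar cap at (126,130), the grey tin top at (126,215), the yellow tin at (155,263), and the big jar on the right.

```bash
cat > h.py <<'E'
import numpy as np, cv2
from scipy.spatial.transform import Rotation as R
def ray(c,uv):
    K=c["mtx"]; Rm=R.from_rotvec(c["rotation"]).as_matrix() if np.size(c["rotation"])==3 else c["rotation"]
    d=np.linalg.inv(K)@np.array([uv[0],uv[1],1.]); return np.array(c["origin"]),Rm@d
def onz(c,uv,z):
    o,d=ray(c,uv); return o+d*(z-o[2])/d[2]
def tri(c1,u1,c2,u2):
    o1,d1=ray(c1,u1);o2,d2=ray(c2,u2); A=np.stack([d1,-d2],1)
    s=np.linalg.lstsq(A,o2-o1,rcond=None)[0]; p,q=o1+d1*s[0],o2+d2*s[1]; return (p+q)/2,np.linalg.norm(p-q)
E
python3 - <<'E'
from h import *
import pickle
np.set_printoptions(precision=1,suppress=True)
d=pickle.load(open("d0.pkl","rb"))
t,s=d["top"],d["scene"]
for n,a,b in [("jarcap",(126,130),(479,217)),("tintop",(126,215),(423,143)),("round",(229,136),(358,249))]:
    print(n,tri(t,a,s,b))
for n,c in d.items():
    hsv=cv2.cvtColor(c["color"],cv2.COLOR_RGB2HSV)
    m=cv2.inRange(hsv,(78,100,40),(98,255,255))
    cs=[k for k in cv2.findContours(m,cv2.RETR_EXTERNAL,cv2.CHAIN_APPROX_NONE)[0] if cv2.contourArea(k)>1500 and abs(k[:,0,0].mean()-280)<100]
    k=max(cs,key=cv2.contourArea); print(n,cv2.contourArea(k),cv2.approxPolyDP(cv2.convexHull(k),6,True)[:,0].tolist())
def up(c,x0,y0,w,h): return cv2.resize(np.ascontiguousarray(c["color"][y0:y0+h,x0:x0+w,::-1]),(w*4,h*4),interpolation=cv2.INTER_CUBIC)
a=up(t,90,105,90,140); b=up(s,395,115,105,140)
cv2.imwrite("pics/crop1.png",np.clip(np.hstack([a,b])*1.3,0,255).astype(np.uint8))
E
```

```text
jarcap (array([601. , 310.9,  89. ]), np.float64(0.016535185483415288))
tintop (array([422.3, 302.8,  83.2]), np.float64(0.7648365467574701))
round (array([593.3,  95.2,  82.7]), np.float64(0.1339874037746632))
scene 6247.0 [[389, 274], [382, 288], [252, 320], [238, 258], [347, 235]]
top 3620.5 [[211, 120], [318, 127], [314, 173], [211, 166]]
```

View pics/crop1.png

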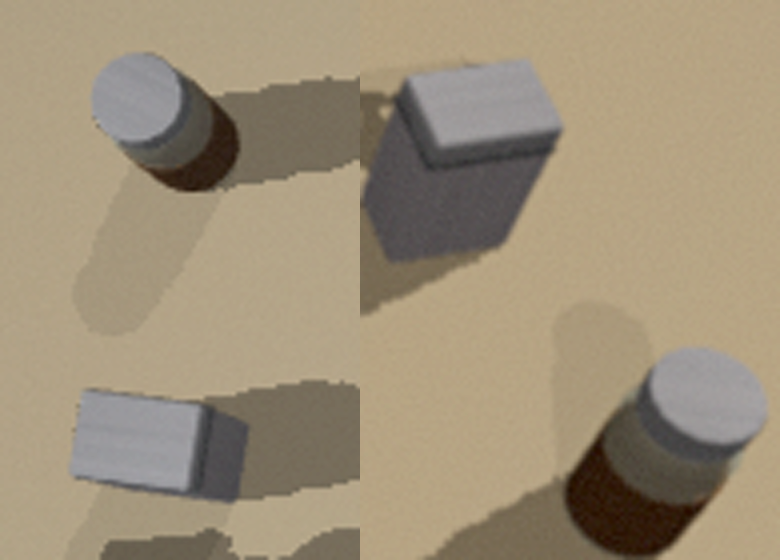

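The crop shows the jar cap circle centred at (124.5,129.5) in top and (481,214) in scene. The tin's lid corners are at about (110.5,202.5), (141,206), (137,227.5), (108,224) in top.

Run:
```python
from h import *
import pickle
np.set_printoptions(precision=1,suppress=True)
d=pickle.load(open("d0.pkl","rb"))
t,s=d["top"],d["scene"]
T=lambda x,y:(x/4+90,y/4+105); S=lambda x,y:((x-360)/4+395,y/4+115)
print("jar",tri(t,T(138,98),s,S(707,396)),onz(t,T(138,98),100),onz(s,S(707,396),100))
P=[onz(t,T(*p),92) for p in [(82,390),(205,403),(187,490),(72,477)]]
Q=[onz(s,S(*p),92) for p in [(410,80),(530,62),(562,127),(440,147)]]
for A in (P,Q):
    A=np.array(A)[:,:2]; print("tin",A.tolist(),A.mean(0),np.linalg.norm(np.roll(A,-1,0)-A,axis=1), [np.degrees(np.arctan2(*(np.roll(A,-1,0)-A)[i][::-1])) for i in range(4)])
for n,c in d.items():
    hsv=cv2.cvtColor(c["color"],cv2.COLOR_RGB2HSV)
    m=cv2.inRange(hsv,(78,100,40),(98,255,255))
    cs=[k for k in cv2.findContours(m,cv2.RETR_EXTERNAL,cv2.CHAIN_APPROX_NONE)[0] if cv2.contourArea(k)>1500 and abs(k[:,0,0].mean()-280)<100]
    k=max(cs,key=cv2.contourArea)
    h=cv2.convexHull(k)[:,0]
    W=np.array([onz(c,p,45)[:2] for p in h],np.float32)
    print(n,cv2.minAreaRect(W)); 
def up(c,x0,y0,w,h,f): return cv2.resize(np.ascontiguousarray(c["color"][y0:y0+h,x0:x0+w,::-1]),(w*f,h*f),interpolation=cv2.INTER_CUBIC)
cv2.imwrite("pics/crop2.png",np.clip(np.vstack([up(t,200,112,130,70,4),up(s,230,228,130*5//4-2,78,4)[:,:520]])*1.3,0,255).astype(np.uint8))
```

```text
jar (array([600.3, 312.2,  96.6]), np.float64(1.425422828243719)) [598.9 310.4 100. ] [602.  310.5 100. ]
tin [[446.9083735077066, 333.5012375743109], [441.23421769752457, 269.95307205443237], [396.4130135694986, 276.8932443081212], [402.0754588602143, 336.0153717456408]] [421.7 304.1] [63.8 45.4 59.4 44.9] [np.float64(-95.10235529393067), np.float64(171.1981483115203), np.float64(84.52916105449113), np.float64(-3.209663346614467)]
tin [[402.01506497555545, 277.5016754802398], [408.46333530157915, 337.55728349902665], [449.04199869748885, 331.90379420919373], [443.21687426363485, 271.98800847351663]] [425.7 304.7] [60.4 41.  60.2 41.6] [np.float64(83.87153609232669), np.float64(-7.931491485236776), np.float64(-95.55295075896136), np.float64(172.37790563109385)]
scene ((593.3240356445312, 22.56810760498047), (238.5420684814453, 111.37899017333984), 86.84605407714844)
top ((582.77783203125, 24.8143310546875), (237.69479370117188, 105.3077392578125), 86.90182495117188)
```

View pics/crop2.png

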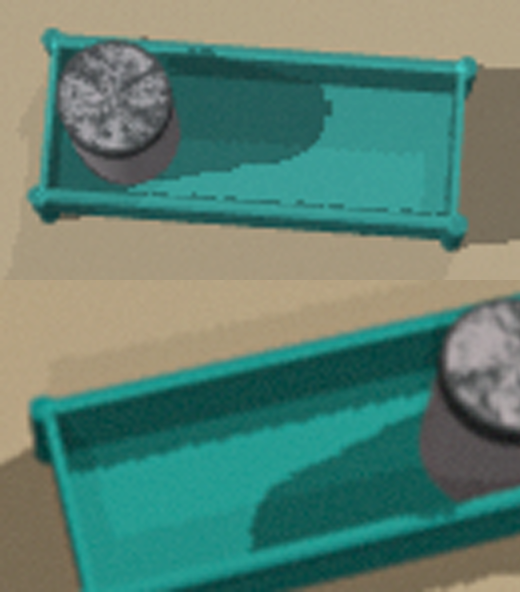

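The tray crop shows corner knobs in the top view at about (213,122), (316.5,129), (313,170), (210,163). The round tin's top is centred at (229,137).

Run:
```python
from h import *
import pickle
np.set_printoptions(precision=1,suppress=True)
d=pickle.load(open("d0.pkl","rb")); t,s=d["top"],d["scene"]
P=np.array([onz(t,(200+x/4,112+y/4),45)[:2] for x,y in [(53,40),(466,69),(453,232),(40,202)]])
print(P,P.mean(0),np.linalg.norm(np.roll(P,-1,0)-P,axis=1)); e=P[0]-P[1]; f=P[3]-P[2]
print([np.degrees(np.arctan2(v[1],v[0]))-90 for v in (e,f)])
print("round",onz(t,(200+115/4,112+100/4),80),onz(s,(230+505/4,228+85/4),80))
print(R.from_rotvec([-0.66832599, -3.06905929,  0.00311087]).as_matrix())
for p in [(242,259.5),(253,312)]: print(onz(s,p,45))
```

```text
[[634.7 134.8]
 [621.9 -92.2]
 [531.  -85.7]
 [544.  138.9]] [582.9  24. ] [227.3  91.1 225.   90.8]
[np.float64(-3.2254704348369074), np.float64(-3.3005693017951643)]
round [591.9  95.9  80. ] [591.8  93.4  80. ]
[[-0.9  0.4 -0. ]
 [ 0.4  0.9 -0. ]
 [ 0.  -0.  -1. ]]
[537.  -84.5  45. ]
[630.2 -92.2  45. ]
```

```bash
cat > go.py <<'E'
# go.py x y z yaw_of_tool_y_deg : what is left to go in tool axes (cm) and turn units
import sys; from h import *; from plant import manip
s=manip.sense(); x,y,z,a=map(float,sys.argv[1:5]); Rm=R.from_rotvec(s["tool_rot"])
a=np.radians(a); G=R.from_matrix(np.array([[-np.sin(a),np.cos(a),0],[np.cos(a),np.sin(a),0],[0,0,-1.]]).T@np.diag([1,1,1.])) if 0 else R.from_matrix(np.column_stack([[-np.sin(a),np.cos(a),0],[np.cos(a),np.sin(a),0],[0,0,-1.]]))
np.set_printoptions(precision=2,suppress=True)
print("t",round(s["time_s"],2),"pos",s["eef_pos"],"shift cm",Rm.inv().apply(np.array([x,y,z])-s["eef_pos"])/10,"in goal axes",G.inv().apply(np.array([x,y,z])-s["eef_pos"])/10,"turn",np.degrees((Rm.inv()*G).as_rotvec())/6,"F",s["ft_force"],"w",s["width"],s["gripper_force"],"q",s["q"],"tips",manip.tcp_to_tips)
E
python3 -m handwheel '[[[0,0,0,0,0,1,8.5],[0,0,0,0,0,1,8.5],[0,0,0,0,0,1,8.5],[0,0,0,0,0,1,8.5],[0,0,0,0,0,1,8.5],[0,0,0,0,0,1,8.5],[0,0,0,0,0,1,8.5],[0,0,0,0,0,1,8.5]]]' 30; python3 go.py 600.5 311 240 -3.25
```

```text
time_s: 1.1
eef_pos: [270.1, 590.8, 252.6]
tool_rot: [1.863, 2.529, -0.002]
ft_force: [-0.7, -0.1, 1.1]
width: 0.993
gripper_force: 0.0
t 1.1 pos [270.12 590.83 252.55] shift cm [-36.51  23.26   1.27] in goal axes [-26.06  34.57   1.26] turn [-0.01  0.01  3.41] F [-0.68 -0.13  1.12] w 0.9926705683518825 0.0 q [ 1.06  0.12  1.65 -0.    1.37  0.76] tips 22.0
```

```bash
python3 -m handwheel '[[[0,0,0,0,0,1,8.5],[0,0,0,0,0,1,8.5],[0,0,0,0,0,1,8.5],[0,0,0,0,0,0.44,8.5],[-2.6,3.4,0,0,0,0,8.5],[-2.6,3.4,0,0,0,0,8.5],[-2.6,3.4,0,0,0,0,8.5],[-2.6,3.4,0,0,0,0,8.5]]]' >/dev/null;  python3 -m handwheel '[[[-2.6,3.4,0,0,0,0,8.5],[-2.6,3.4,0,0,0,0,8.5],[-2.6,3.4,0,0,0,0,8.5],[-2.6,3.4,0,0,0,0,8.5],[0,0,0,0,0,0,8.5]]]' ; python3 go.py 600.5 311 240 -3.25
```

```text
time_s: 2.72
eef_pos: [531.8, 366.1, 252.5]
tool_rot: [2.287, 2.154, -0.002]
ft_force: [0.6, 0.1, -0.6]
width: 0.996
gripper_force: 0.0
t 2.73 pos [531.78 366.14 252.48] shift cm [-5.09  7.19  1.25] in goal axes [-5.12  7.17  1.25] turn [-0.01  0.01 -0.03] F [ 0.61  0.1  -0.56] w 0.9964537984421599 0.0 q [ 0.52  0.12  1.66 -0.    1.37  0.58] tips 22.0
```

```bash
python3 -m handwheel '[[[-2.5,3.6,0,0,0,0,8.5],[-2.6,3.6,1.2,0,0,0,8.5],[0,0,0,0,0,0,8.5],[0,0,0,0,0,0,8.5]]]' >/dev/null; python3 go.py 600.5 311 240 -3.25
cat >> h.py <<'E'
def wrist(name):
    from plant import manip, imaging
    s=manip.sense(); c=imaging.camera("wrist"); M=np.array(c["mount"]); Rt=R.from_rotvec(s["tool_rot"]).as_matrix()
    c["origin"]=s["eef_pos"]+Rt@M[:3,3]; c["rotation"]=Rt@M[:3,:3]
    cv2.imwrite(f"pics/{name}.png",c["color"][:,:,::-1])
    import pickle; pickle.dump(c,open(name+".pkl","wb")); return c
E
python3 -c "
from h import *
c=wrist('w1');print(c['origin'],c['mtx'],c['mount'])"
```

```text
t 3.23 pos [598.42 313.96 240.88] shift cm [-0.28  0.22  0.09] in goal axes [-0.28  0.22  0.09] turn [-0.01 -0.    0.01] F [ 0.43 -0.38 -0.17] w 0.9988028075305508 0.0 q [0.4  0.19 1.6  0.   1.36 0.46] tips 22.0
[603.41289215 388.10061646 362.66662747] [[304.68711664   0.         283.1356665 ]
 [  0.         304.68711664 213.02155221]
 [  0.           0.           1.        ]] [[ 4.39675301e-06 -9.57097134e-01 -2.89767279e-01  7.43107928e+01]
 [ 9.99999857e-01  1.58914982e-04 -5.09720498e-04  7.17136031e-01]
 [ 5.33900389e-04 -2.89767236e-01  9.57096998e-01 -1.21778277e+02]
 [ 0.00000000e+00  0.00000000e+00  0.00000000e+00  1.00000000e+00]]
```

View pics/w1.png

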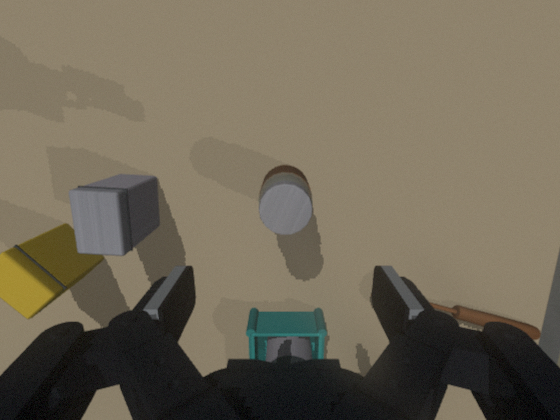

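The wrist view shows the jar cap at about (286,206), centred between the pads, with the grey tin at (115,215) and the yellow one at lower left.

Run:
```python
from h import *; import pickle
np.set_printoptions(precision=1,suppress=True)
c=pickle.load(open("w1.pkl","rb")); 
print(onz(c,(286,206),100),"edges",onz(c,(259,206),100),onz(c,(313,206),100))
# tin lid top corners
for p in [(72,188),(123,187),(127,250),(79,253)]: print(onz(c,p,92))
```

```text
[601.5 315.2 100. ] edges [577.3 316.5 100. ] [625.6 313.8 100. ]
[408.5 340.5  92. ]
[454.9 338.9  92. ]
[445.9 277.4  92. ]
[398.9 276.8  92. ]
```

```bash
python3 -m handwheel '[[[-0.08,0.26,3,0,0,0,8.5],[0,0,4,0,0,0,8.5],[0,0,4,0,0,0,8.5],[0,0,2.2,0,0,0,8.5],[0,0,1,0,0,0,8.5],[0,0,0,0,0,0,8.5],[0,0,0,0,0,0,8.5]]]' 40 >/dev/null; python3 go.py 601 313 99 -3.25
```

```text
t 4.15 pos [602.92 312.89 101.42] shift cm [-0.   -0.19  0.24] in goal axes [-0.   -0.19  0.24] turn [ 0.03 -0.01  0.01] F [ 0.45 -0.49  0.8 ] w 0.9959791832732274 0.0 q [ 0.4   0.31  1.7  -0.    1.13  0.46] tips 22.0
```

```bash
python3 -m handwheel '[[[0,-0.15,0.15,0,0,0,8.5],[0,0,0,0,0,0,5],[0,0,0,0,0,0,4],[0,0,0,0,0,0,4],[0,0,0,0,0,0,4],[0,0,0,0,0,0,4],[0,0,0,0,0,0,4],[0,0,0,0,0,0,4]]]' 40; python3 go.py 601 313 99 -3.25
```

```text
time_s: 5.15
eef_pos: [600.5, 312.6, 98.4]
tool_rot: [2.283, 2.158, 0.001]
ft_force: [-2.3, 1.0, 4.4]
width: 0.555
gripper_force: 41.7
t 5.15 pos [600.54 312.58  98.36] shift cm [ 0.04  0.04 -0.06] in goal axes [ 0.04  0.04 -0.06] turn [ 0.01 -0.    0.01] F [-2.25  0.96  4.35] w 0.5553371601365772 41.65679100929992 q [0.4  0.31 1.7  0.   1.13 0.46] tips 22.0
```

```bash
python3 -m handwheel '[[[0,0,-0.3,0,0,0,4],[0,0,-1,0,0,0,4],[0,0,-2,0,0,0,4],[0,0,-3,0,0,0,4],[0,0,-3,0,0,0,4],[0,0,-2,0,0,0,4],[-1,0,0,0,0,0,4],[-2,0,0,0,0,0,4]]]' 40; python3 -m handwheel '[[[-3.5,0,0,0,0,0,4],[-4,0,0,0,0,0,4],[-4,0,0,0,0,0,4],[-4,0,0,0,0,0,4],[-4,0,0,0,0,0,4],[-3,0,0,0,0,0,4],[-2,0,0,0,0,0,4],[-1,0,0,0,0,0,4]]]' >/dev/null; python3 -m handwheel '[[[0,0,0,0,0,0,4],[0,0,0,0,0,0,4]]]'>/dev/null; python3 go.py 583.7 26.7 209 -3.25; python3 -c "
from h import *
c=wrist('w2')"
```

```text
time_s: 6.15
eef_pos: [597.9, 281.5, 209.5]
tool_rot: [-2.281, -2.159, 0.003]
ft_force: [-0.3, -0.4, -2.1]
width: 0.553
gripper_force: 41.4
t 7.4 pos [584.35  28.6  210.71] shift cm [-0.19 -0.05  0.17] in goal axes [-0.19 -0.05  0.17] turn [-0.   -0.    0.01] F [ 0.15 -0.11 -1.96] w 0.5508848732301627 41.37205937448016 q [-0.04  0.01  1.84  0.    1.29  0.01] tips 22.0
```

View pics/w2.png

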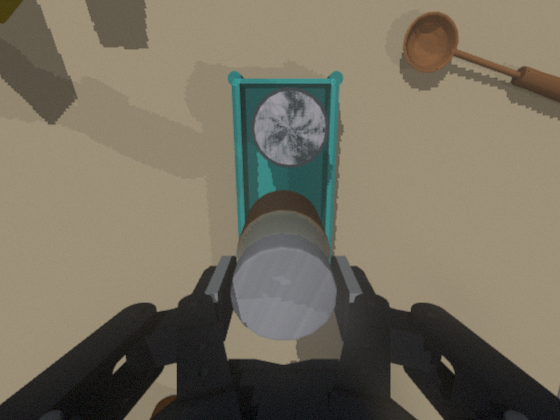

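The jar is held upright over the tray. The tray's +y knobs are at (235,78) and (336,78), and the round tin's top is centred at (290,127).

Run:
```python
from h import *; import pickle
np.set_printoptions(precision=1,suppress=True)
c=pickle.load(open("w2.pkl","rb")); 
print("round",onz(c,(290,127.5),84),onz(c,(290,165),84),onz(c,(290,90),84))
for p in [(235,78),(336,78),(238,150),(334,150),(241,220)]: print(onz(c,p,45))
# cap at z= TCP dependent (top at 210.7-98.4+100=212)
print("cap",onz(c,(284,288),212),onz(c,(232,288),212),onz(c,(336,288),212))
print("jar front base",onz(c,(284,191),112))
```

```text
round [594.1  97.5  84. ] [592.7  68.1  84. ] [595.5 124.9  84. ]
[549.2 140.7  45. ]
[636.8 135.8  45. ]
[545.7  79.2  45. ]
[634.7  74.3  45. ]
[542.  11.  45.]
cap [585.6  31.4 212. ] [562.4  32.7 212. ] [608.7  30.1 212. ]
jar front base [586.9  53.1 112. ]
```

```bash
python3 -m handwheel '[[[-0.2,0.05,1,0,0,0,4],[0,0,2.5,0,0,0,4],[0,0,2.5,0,0,0,4],[0,0,2,0,0,0,4],[0,0,1.2,0,0,0,4],[0,0,0.5,0,0,0,4],[0,0,0,0,0,0,4],[0,0,0,0,0,0,4]]]' 40 >/dev/null; python3 go.py 583.9 26.6 102.4 -3.25
```

```text
t 8.45 pos [585.45  25.81 114.9 ] shift cm [ 0.07 -0.16  1.25] in goal axes [ 0.07 -0.16  1.25] turn [ 0.02 -0.    0.01] F [-0.24  1.13 -1.88] w 0.5537740628134281 41.4046545587189 q [-0.05  0.11  1.91 -0.    1.12  0.01] tips 22.0
```

```bash
python3 -m handwheel '[[[0.05,-0.1,0.4,0,0,0,4],[0,0,0.4,0,0,0,4],[0,0,0.2,0,0,0,4],[0,0,0,0,0,0,4],[0,0,0,0,0,0,4]]]' 40; python3 go.py 583.9 26.6 102.4 -3.25
```

```text
time_s: 9.07
eef_pos: [583.8, 26.4, 103.9]
tool_rot: [2.283, 2.158, 0.0]
ft_force: [-0.5, 0.0, -2.1]
width: 0.552
gripper_force: 41.4
t 9.07 pos [583.84  26.41 103.87] shift cm [0.02 0.01 0.15] in goal axes [0.02 0.01 0.15] turn [0.   0.   0.01] F [-0.51  0.03 -2.08] w 0.5521968668573616 41.40386542021588 q [-0.05  0.12  1.92 -0.    1.1   0.01] tips 22.0
```

```bash
python3 -m handwheel '[[[0,0,0.1,0,0,0,4],[0,0,0.05,0,0,0,4],[0,0,0,0,0,0,4]]]' 40; python3 -m handwheel '[[[0,0,0.05,0,0,0,4],[0,0,0,0,0,0,4]]]' 40
```

```text
time_s: 9.45
eef_pos: [583.8, 26.4, 102.4]
tool_rot: [2.283, 2.158, 0.0]
ft_force: [-0.8, -0.2, -2.2]
width: 0.556
gripper_force: 41.4
time_s: 9.7
eef_pos: [583.9, 26.4, 102.4]
tool_rot: [2.283, 2.158, 0.0]
ft_force: [-1.4, -0.2, 1.1]
width: 0.554
gripper_force: 41.7
```

```bash
python3 -m handwheel '[[[0,0,0.03,0,0,0,4],[0,0,0,0,0,0,5.2],[0,0,0,0,0,0,6],[0,0,0,0,0,0,7.5],[0,0,0,0,0,0,7.5],[0,0,-1,0,0,0,7.5],[0,0,-3,0,0,0,7.5],[0,0,-4,0,0,0,7.5]]]'; python3 -m handwheel '[[[0,0,-4,0,0,0,7.5],[0,0,0,0,0,0,7.5],[0,0,0,0,0,0,7.5]]]' >/dev/null; python3 go.py 424.5 305.5 225 -5.6; python3 -c "
from h import *
c=wrist('w3')
from plant import imaging
import pickle
t=imaging.camera('top'); pickle.dump(t,open('t3.pkl','wb'))
im=cv2.resize(t['color'][100:190,190:340,::-1].copy(),(600,360),interpolation=cv2.INTER_CUBIC)
w=cv2.resize(c['color'][:,:,::-1].copy(),(320,240)); o=np.zeros((600,600,3),np.uint8); o[:360]=im; o[360:,:320]=w; cv2.imwrite('pics/c3.png',o)"
```

```text
time_s: 10.7
eef_pos: [583.1, 26.4, 181.9]
tool_rot: [-2.282, -2.157, 0.002]
ft_force: [0.5, 1.0, 1.5]
width: 0.879
gripper_force: 0.0
t 11.07 pos [583.6   26.4  221.63] shift cm [ 26.98 -17.45  -0.34] in goal axes [ 26.22 -18.56  -0.34] turn [0.  0.  0.4] F [ 0.06  0.58 -0.24] w 0.8798303623391315 0.0 q [-0.05  0.    1.83 -0.    1.31  0.01] tips 22.0
```

View pics/c3.png

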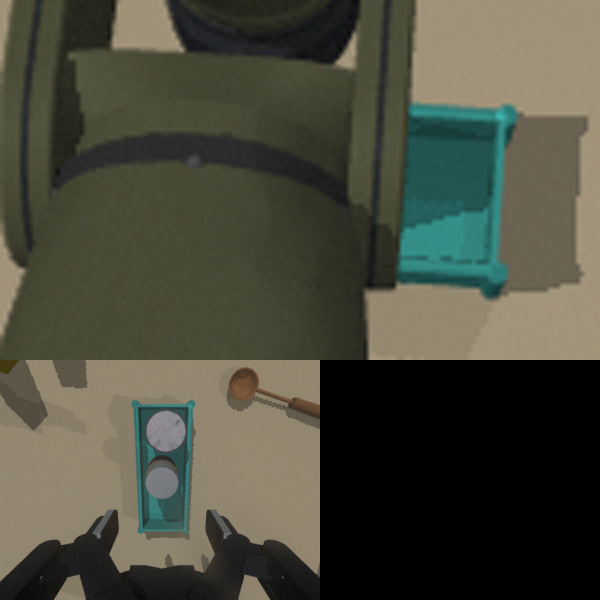

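The jar stands upright in the tray beside the round tin, with the free room beyond it. In full-size wrist pixels the cap is at about (283,213), and all four tray knobs are visible.

Run:
```python
from h import *; import pickle
np.set_printoptions(precision=1,suppress=True)
c=pickle.load(open("w3.pkl","rb")); f=lambda x,y:(x*1.75,(y-360)*1.75)
P=np.array([onz(c,f(*p),45)[:2] for p in [(136,404),(191,404),(187,530),(141,530)]]); C=P.mean(0); print(P,C)
e=(P[0]+P[1]-P[2]-P[3])/2; print(np.linalg.norm(e),np.degrees(np.arctan2(e[1],e[0]))-90); e/=np.linalg.norm(e); fx=np.array([e[1],-e[0]])
for n,p,z in [("round",f(165.5,431),84),("cap",f(162,482.5),104),("capback",f(162,498.5),104)]:
    q=onz(c,p,z)[:2]; print(n,q,"tray xy",(q-C)@fx,(q-C)@e)
im=cv2.resize(c["color"][60:310,200:360,::-1].copy(),None,fx=2.3,fy=2.3,interpolation=cv2.INTER_CUBIC); cv2.imwrite("pics/w3c.png",im)
```

```text
[[549.8 140.5]
 [636.5 135.7]
 [627.  -90.8]
 [537.2 -85.8]] [587.6  24.9]
226.71912572249846 -2.794269518614385
round [593.5  97.6] tray xy 2.3373665163243618 72.85555297219672
cap [584.5  27. ] tray xy -3.167506599173972 1.9661754200883965
capback [583.2   2.3] tray xy -3.336135513562822 -22.80622979090767
```

```bash
python3 -m handwheel '[[[0,0,0,0,0,0.45,7.5],[2,-1.4,0,0,0,0,7.5],[3.5,-2.5,0,0,0,0,7.5],[4,-2.9,0,0,0,0,7.5],[4,-2.9,0,0,0,0,7.5],[4,-2.9,0,0,0,0,7.5],[4,-2.9,0,0,0,0,7.5],[3,-2.1,0,0,0,0,7.5]]]'>/dev/null;python3 -m handwheel '[[[1.6,-1,0,0,0,0,7.5],[0,0,0,0,0,0,7.5],[0,0,0,0,0,0,7.5]]]'>/dev/null; python3 go.py 425 306 74 -5.95;  python3 -c "
from h import *
c=wrist('w4')"
```

```text
t 12.55 pos [425.9  304.5  221.26] shift cm [ 0.15 -0.1  14.73] in goal axes [ 0.14 -0.11 14.73] turn [-0.    0.01  0.  ] F [-0.49 -0.59  0.1 ] w 0.8791834859985144 0.0 q [ 0.52 -0.14  1.96 -0.    1.31  0.62] tips 22.0
```

View pics/w4.png

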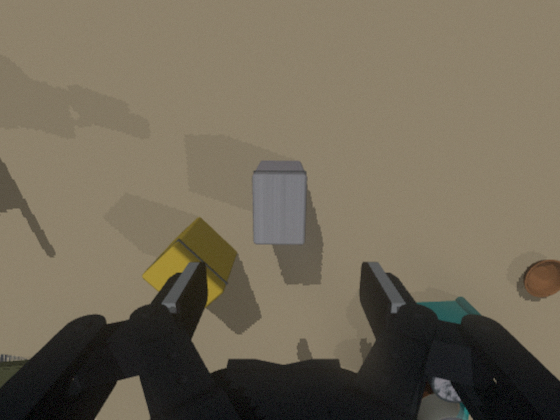

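The lid is square to the pads, with corners at (253.5,172), (306,172), (304,244) and (253,243). The yellow tin's nearest corner is at about (238,257), to the left and rear.

Run:
```python
from h import *; import pickle
np.set_printoptions(precision=1,suppress=True)
from plant import manip
s=manip.sense(); Rt=R.from_rotvec(s["tool_rot"]).inv()
c=pickle.load(open("w4.pkl","rb"))
P=np.array([onz(c,p,92) for p in [(253.5,172),(306,172),(304,244),(253,243)]]); print(P.mean(0)); print(Rt.apply(P-s["eef_pos"]))
print("yellow top?",Rt.apply(np.array([onz(c,(225,290),92),onz(c,(238,257),92),onz(c,(197,217),92)])-s["eef_pos"]))
```

```text
[423.2 306.6  92. ]
[[ 33.9 -24.2 129.3]
 [ 33.9  19.2 129.3]
 [-30.3  18.9 129.4]
 [-29.4 -26.4 129.4]]
yellow top? [[-76.6 -53.8 129.4]
 [-43.  -40.3 129.4]
 [ -5.2 -74.1 129.4]]
```

```bash
python3 -m handwheel '[[[0.17,-0.2,2.5,0,0,0,6.4],[0,0,3.5,0,0,0,6.4],[0,0,3.5,0,0,0,6.4],[0,0,2.2,0,0,0,6.4],[0,0,1.2,0,0,0,6.4],[0,0,0.6,0,0,0,6.4],[0,0,0,0,0,0,6.4],[0,0,0,0,0,0,6.4]]]'; python3 go.py 424 306 84 -5.95
```

```text
time_s: 13.6
eef_pos: [424.5, 307.4, 87.6]
tool_rot: [2.333, 2.104, 0.003]
ft_force: [0.1, -0.1, -0.4]
width: 0.747
gripper_force: 0.0
t 13.6 pos [424.49 307.39  87.6 ] shift cm [-0.14 -0.04  0.36] in goal axes [-0.14 -0.03  0.36] turn [ 0.01 -0.01  0.01] F [ 0.11 -0.11 -0.42] w 0.7474171450775493 0.0 q [0.52 0.01 2.07 0.   1.06 0.63] tips 22.0
```

```bash
python3 -m handwheel '[[[-0.1,0,0.3,0,0,0,6.4],[0,0,0,0,0,0,5],[0,0,0,0,0,0,3.8],[0,0,0,0,0,0,3.8],[0,0,0,0,0,0,3.8],[0,0,0,0,0,0,3.8],[0,0,0,0,0,0,3.8]]]' 40; python3 go.py 424 306 84 -5.95
```

```text
time_s: 14.48
eef_pos: [423.8, 306.2, 83.7]
tool_rot: [-2.333, -2.104, -0.0]
ft_force: [-1.5, -0.0, 2.9]
width: 0.534
gripper_force: 41.1
t 14.47 pos [423.75 306.21  83.75] shift cm [-0.02  0.03 -0.03] in goal axes [-0.02  0.03 -0.03] turn [ 0.   -0.    0.01] F [-1.46 -0.05  2.86] w 0.5337586004481396 41.07074623927474 q [0.52 0.02 2.07 0.   1.06 0.63] tips 22.0
```

```bash
python3 -m handwheel '[[[0,0,-0.3,0,0,0,3.8],[0,0,-1.2,0,0,0,3.8],[0,0,-2.5,0,0,0,3.8],[0,0,-3.5,0,0,0,3.8],[0,0,-3.5,0,0,0,3.8],[0,0,-2,0,0,-0.46,3.8],[-1.5,0.8,0,0,0,0,3.8],[-3,1.56,0,0,0,0,3.8]]]' 40; python3 -m handwheel '[[[-4,2.1,0,0,0,0,3.8],[-4,2.1,0,0,0,0,3.8],[-4,2.1,0,0,0,0,3.8],[-4,2.1,0,0,0,0,3.8],[-4,2.1,0,0,0,0,3.8],[-4,2.1,0,0,0,0,3.8],[-3,1.56,0,0,0,0,3.8],[-2,1,0,0,0,0,3.8]]]' >/dev/null; python3 -m handwheel '[[[-0.4,0.2,0,0,0,0,3.8],[0,0,0,0,0,0,3.8],[0,0,0,0,0,0,3.8]]]'>/dev/null; python3 go.py 581.7 -42.9 213 -3.2; python3 -c "
from h import *
c=wrist('w5')"
```

```text
time_s: 15.48
eef_pos: [444.6, 258.9, 212.8]
tool_rot: [2.28, 2.161, -0.001]
ft_force: [0.4, -0.5, -1.5]
width: 0.536
gripper_force: 40.9
t 16.85 pos [581.66 -41.15 213.45] shift cm [-0.17  0.01  0.04] in goal axes [-0.17  0.01  0.04] turn [-0.   -0.    0.02] F [ 0.19  0.59 -0.9 ] w 0.5370666157085618 41.005915850400925 q [-0.16  0.01  1.84  0.    1.29 -0.11] tips 22.0
```

View pics/w5.png

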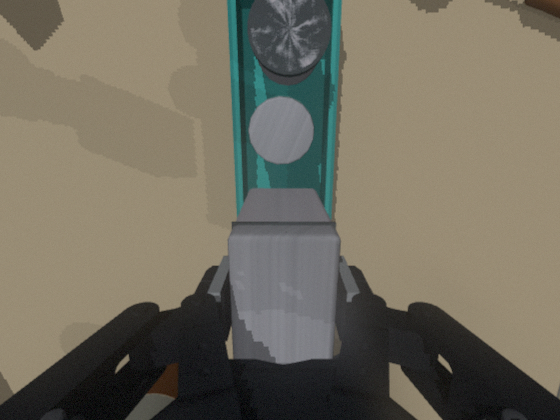

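The tin is held upright, with its front base edge at row 188 (columns 250–322). The jar cap is centred at (281,130) and the round tin at (289,33).

Run:
```python
from h import *; import pickle
np.set_printoptions(precision=1,suppress=True)
from plant import manip
Rt=R.from_rotvec(manip.sense()["tool_rot"]).inv(); p0=manip.sense()["eef_pos"]
c=pickle.load(open("w5.pkl","rb"))
g=lambda u,v,z: Rt.apply(onz(c,(u,v),z)-p0)[:2]
print("tin base front",g(250,188.5,129.7),g(322,188.5,129.7)); print("lid front",g(229,234,222),g(340,234,222))
print("cap",g(281,130,104),g(281,97,104),g(281,163.5,104))
print("walls outer @45",g(230,30,45),g(340,30,45),g(235,180,45),g(334,180,45))
```

```text
tin base front [ 29.7 -22.3] [29.7 27.3]
lid front [ 31.3 -20.9] [31.4 23.2]
cap [67.9 -1. ] [90.5 -1. ] [43.4 -1.1]
walls outer @45 [147.5 -44.3] [147.5  48.4] [ 19.7 -45.9] [19.7 49.5]
```

```bash
python3 -m handwheel '[[[-0.05,0.1,1.5,0,0,0,3.8],[0,0,3,0,0,0,3.8],[0,0,3,0,0,0,3.8],[0,0,2,0,0,0,3.8],[0,0,1,0,0,0,3.8],[0,0,0.7,0,0,0,3.8],[0,0,0,0,0,0,3.8],[0,0,0,0,0,0,3.8]]]' 40; python3 go.py 582.5 -41.8 87.75 -3.2
```

```text
time_s: 17.9
eef_pos: [583.7, -42.8, 102.6]
tool_rot: [2.281, 2.159, 0.002]
ft_force: [0.4, 0.4, -1.1]
width: 0.531
gripper_force: 41.0
t 17.9 pos [583.72 -42.84 102.61] shift cm [ 0.1  -0.13  1.49] in goal axes [ 0.1  -0.13  1.49] turn [0.02 0.   0.01] F [ 0.44  0.43 -1.14] w 0.5313227263168085 41.00819447077811 q [-0.16  0.12  1.92  0.    1.1  -0.11] tips 22.0
```

```bash
python3 -m handwheel '[[[0.1,-0.1,0.6,0,0,0,3.8],[0,0,0.4,0,0,0,3.8],[0,0,0.2,0,0,0,3.8],[0,0,0.1,0,0,0,3.8],[0,0,0,0,0,0,3.8],[0,0,0,0,0,0,3.8]]]' 40;  python3 -m handwheel '[[[0,0,0.1,0,0,0,3.8],[0,0,0,0,0,0,3.8]]]' 40
```

```text
time_s: 18.65
eef_pos: [582.2, -41.7, 88.7]
tool_rot: [2.282, 2.159, 0.0]
ft_force: [-0.8, 0.0, -1.0]
width: 0.534
gripper_force: 41.0
time_s: 18.9
eef_pos: [582.2, -41.7, 87.8]
tool_rot: [2.281, 2.159, 0.0]
ft_force: [0.4, -0.4, -0.1]
width: 0.533
gripper_force: 41.0
```

```bash
python3 -m handwheel '[[[0,0,0.05,0,0,0,3.8],[0,0,0,0,0,0,3.8]]]' 40
```

```text
time_s: 19.15
eef_pos: [582.3, -41.7, 87.8]
tool_rot: [2.281, 2.159, 0.0]
ft_force: [-2.6, 0.2, 4.8]
width: 0.532
gripper_force: 41.5
```

```bash
python3 -m handwheel '[[[0,0,0,0,0,0,5.1],[0,0,0,0,0,0,6],[0,0,0,0,0,0,7],[0,0,0,0,0,0,7],[0,0,-1,0,0,0,7],[0,0,-3,0,0,0,7],[0,0,-4,0,0,0,7],[0,0,-4,0,0,0,7]]]'; python3 -m handwheel '[[[0,-2,-2,0,0,0,7],[-3,-3,0,0,0,0,7],[-4,-3,0,0,0,0,7],[-4,-3,0,0,0,0,7],[-4,-2,0,0,0,0,7],[-3,0,0,0,0,0,7],[-2,0,0,0,0,0,7],[0,0,0,0,0,0,7]]]'; python3 -c "
from h import *
from plant import imaging
a=imaging.camera('top')['color'];b=imaging.camera('scene')['color']
f=lambda i:cv2.resize(i[:,:,::-1].copy(),None,fx=4,fy=4,interpolation=cv2.INTER_CUBIC)
x=f(a[105:180,195:335]);y=f(b[205:280+0,225:400]) if 0 else f(b[210:325,230:395])[:,:560]
y=cv2.resize(f(b[205:325,230:395]),(560,300*560//560))
cv2.imwrite('pics/c6.png',np.vstack([x,y]))"
```

```text
time_s: 20.15
eef_pos: [582.0, -41.7, 208.9]
tool_rot: [2.281, 2.159, 0.001]
ft_force: [0.7, 0.8, -0.0]
width: 0.816
gripper_force: 0.0
time_s: 21.15
eef_pos: [441.4, -235.0, 227.4]
tool_rot: [2.283, 2.158, 0.0]
ft_force: [0.1, 0.0, 0.3]
width: 0.82
gripper_force: 0.0
```

View pics/c6.png

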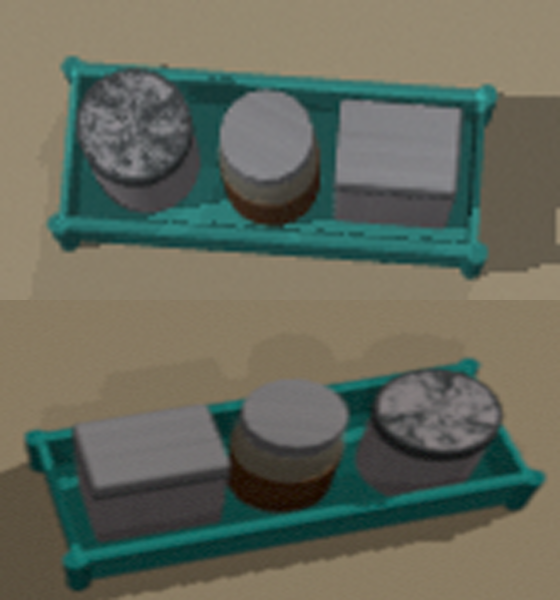

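Both views show the round tin, jar and rectangular tin standing upright and apart on the tray floor, with the arm clear.

```bash
python3 -c "
from plant import manip
print(manip.close_job())"
```

```text
the job is handed in; nothing more can be done
None
```

The small jar and the grey rectangular tin now stand upright on the tier's floor beside the round tin, each lowered until it touched and then released; I handed the job in at about 21 s with the arm clear, and no verdict came back.

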